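Clamp a circuit board in the board holder by its squeeze-release jaw

ROBOT

A 6-joint arm with a two-finger parallel gripper is mounted at the origin on the work surface. World frame = base frame: x ahead of the robot, y to its left, z up, the work surface at z = 0. Lengths are in m, angles in rad, forces in N, time in s.
With the tool pointing down it reaches from about 0.3 to 0.95 m from the base axis. Payload 3.1 kg.
Tool frame: the origin (TCP) lies at the very end of the fingers, on their centre line; the grasp point (between the pads) lies behind it (robot.hold_point_z is the z of the grasp point in the tool frame, in m); z points along the fingers, x is the direction in which the jaws open and shut, and the axes are right-handed (so a half turn about z gives the same grasp; the last joint's range is limited). The gripper opens to 85 mm and grips with 20 to 120 N. Pads are 22 mm wide; open, the fingers measure 114 mm over their backs; the gripper's body (76 mm by 85 mm) begins 54 mm behind the grasp point. The pads swing forward as they close: fully open they stand 13 mm farther back than shut.
Start: joints at [-1.303, 0.308, 1.634, -0, 1.2, -0.07], TCP at [0.207, -0.59, 0.231] pointing down, gripper open.
Joint ranges: [-3.06, 3.06], [-0.79, 1.96], [0.05, 2.63], [-1.19, 4.34], [0.05, 2.64], [-2.94, 2.94]. Speed limits (rad/s): [2.79, 2.79, 3.14, 3.14, 3.14, 3.14].

INTERFACE

Orientations are given as a unit quaternion [x, y, z, w].
In Python, from bench import robot gives the robot as it stands.
- The arm moves only by the tool carry_out, never from a script. Its argument "steps" is a list that holds one entry, the list of rows, each a list of 5 numbers: the shift along the tool's x, y, z in cm, then the turn about the tool's z in degrees, then the closure, from -1 (fully open) to 1 (shut). In form: [[[tx, ty, tz, spin, hand], ...]]. A call has 1 to 20 rows; each row is the pose to reach, as a shift and turn from the pose commanded when the call began, along the tool's axes at that moment; what a row does not reach only later rows make up. A row lasts 1/8 s, in which the tool goes at most 62.5 mm and 10.7 degrees, less where a joint would pass 70% of its speed; a pose out of reach is approached as far as the arm can. A call with a gripper value outside its range is refused whole. The fingers move at their own pace and stop on an object; the grip force is fixed at half the most. Time passes only in rows, so rows that repeat a pose let the fingers close. It gives the time, the measured TCP pose, the force and the opening at its end, in the units of the state.
- robot.get_obs(): the state, without advancing time (a new reading comes with each control period).
- robot.read_camera(name): name is "side" or "top"; returns a dict with "image" (420x560x3 uint8, red, green, blue), "range_z" (420x560 float32, m along the optical axis (not along the pixel's ray), 0 where there is no reading), "fx", "fy", "cx", "cy" (pixels), "D" ([k1, k2, p1, p2, k3] as OpenCV has them; the pictures are not rectified), "view" (4x4, takes a point from world to camera coordinates). Camera axes: x right, y down, z forward; pixel columns grow to the right and rows downward; lengths in m; the calibration is good to about 2 mm. A picture is of the moment at which its call begins.
- robot.close_job(): hands the job in, once; it reports no verdict.
Trained networks look in the newest picture that a camera, given by its name, has taken for a name from the list of things; names that differ only in an ending like _2 or _b are one class to them, and where a whole thing is asked for, a point or a joint stands for the part that bears it (a point fixed in the world has none). Each returns a list of dicts, best first, with "conf" (0 to 1); they miss things now and then, are a little off and sometimes report something else, mostly with a low value. They report only what shows in the picture. A call takes as long as a camera call.
- robot.find_in(query, camera): "centre" ([row, column] in pixels, amid what is visible of it).
- robot.mark_of(query, camera): "centre" ([row, column] in pixels: a listed point, or the origin of a listed thing).
The state is a dict: "clock": time; "qpos": joint angles; "joint_velocities": joint speeds; "effort": joint torques, N m; "tool_pos": TCP position; "orientation": TCP orientation; "ft_force": force on the tool from outside, world axes, zero at the start; "wrist_torque": the same for the moment, N m; "width": opening from 0.0 (shut) to 1.0 (fully open).
Only numpy, scipy, OpenCV 4.12 (cv2) and the standard library are available. Lean on these libraries where they do the work, as an engineer would, in place of code of your own. Each camera call takes 0.05 s, during which the arm holds its last target.

TASK

Get the green circuit board with the transformer ready for repair: lay it gently, transformer up, flat on the two rails of the board holder between the jaws, lengthwise and central across the rails. Then squeeze the red release lever and keep it squeezed while you slide the jaw in as far as the board lets it, so that both ends of the board sit fully in the jaws' grooves, and let go so that the pawl clicks into the notch there. Do not force the board, and leave the other things on the table where they are.

Things in the scene. Friction and masses are not known exactly. Their poses are not given: they have to be found in the camera images.
- holder: Board holder, fixed to the table: black jaws on two aluminium rails, 100 mm wide (x), 320 mm long (y from -96 mm at the stop jaw to +224 mm at the open end). Origin on the table under the middle of where the held board lies; z up. Rails 10 mm wide, centred at x = -26 and +26 mm, tops 40 mm above the table. Jaw lips lie 47 to 53 mm up; the 3 mm board on the rails slides under them.
- stop_groove (a point): Middle of the groove floor of the fixed stop jaw (holder y = -60 mm), 41.5 mm above the table. The lip above the groove overhangs 10 mm towards the other jaw (to y = -50 mm). Axes as the holder's.
- jaw_groove (a point): Middle of the groove floor of the sliding jaw, 41.5 mm above the table, at holder y = 50 mm + joint jaw; moves with the jaw. Its lip reaches 10 mm further towards the stop jaw; the jaw's body reaches 36 mm the other way and is 53 mm high. At the start the gap between the lips is 18 to 79 mm longer than the board. Sliding it takes 3 to 7 N.
- jaw (a joint): Sliding jaw along holder y, m, grows as it opens. Latches in notches 12 mm apart: 0, 0.012, ... 0.108 (1 mm play). At 0.012 the groove floors are 122 mm apart, which fits the 120 mm board; at 0.010 the board stops it. Unlatched, a 2.5 N spring draws it open, so if let go between notches it slides out to the next. Starts latched at 0.048 to 0.109 (may still click in during the first second).
- lever (a joint): Squeeze of the red release lever on the sliding jaw, rad: 0 = at rest, pawl in a notch, jaw locked; 0.23 = pawl just clears the rack (or rides on it between notches); 0.36 = squeezed to its stop. Pinched 33 mm above its hinge it takes about 6 N at first and 9 N at the stop, and springs back when let go.
- jaw_grip (a point): Where to pinch tab and lever together from above, fingers closing along holder x: 95 mm above the table, 34 mm to +x of the holder's middle line, 18 mm behind the groove floor; moves with the jaw, axes as the holder's. It is the middle of the pair when squeezed (31 mm over the outer faces); at rest the pair measures 43 mm here, 49 mm at its top, 112 mm above the table. Free space on both sides.
- tab (a point): Grey fixed thumb tab of the sliding jaw: upright plate 8 mm thick (x), 24 mm wide (y), top 112 mm above the table. This point is on its outer (-x) face, 95 mm up, 15 mm to -x of jaw_grip.
- paddle (a point): Red paddle of the release lever, 5 mm thick, 22 mm wide (y), to the +x side of the tab, hinged 62 mm above the table about an axis along the rails. At rest it leans outward (+x) by 0.33 rad, squeezed it stands upright. This point is on its outer face, 35 mm from the hinge; it turns with the lever.
- board_center (a point): Green circuit board, loose, 0.3 to 0.54 kg, 80 (x) by 120 (y) by 3 mm. In its middle a dark transformer (yellow band), 40 (x) by 46 (y) mm, top 45 mm above the underside: grip it across x, about 30 mm above the underside. Other parts: at most 23 mm high, over 30 mm from the centre along y; 10 mm at each end are clear. Point: centre, 22.5 mm above the underside. Either end may face the stop.
- keyer_center (a point): Morse paddle, bystander: black base with brass block, 95 by 56 by 36 mm; this point is 17 mm above its underside.
- driver: Screwdriver with yellow handle, bystander, 190 mm long along its x, lying on the table.
- bluebox: Blue open storage box with oddments, bystander, 150 by 210 by 85 mm; origin under its middle.

How it is judged:
By the outcome, as a careful person would: the job done as asked, in the order asked, and still so for the second after the job is handed in, with the robot touching nothing.
It also fails if it takes over 45 s, if anything falls off the work surface, if the arm or the gripper's body presses on something with over 40 N, if the wrist force passes 120 N, or if a joint passes its speed limit or range.

## Working session

There is one attempt and no reset: what is moved stays moved. The work goes in short steps, Python scripts to look and compute and a tool call to move; the robot and the scene stay as the last step left them, time stands still between calls to the robot, and variables do not carry over. Pictures are saved under pics/ and viewed, and the job is handed in when it is done.

Besides the shell and the picture viewer there is one more tool, called after "Emit:" by a JSON object that holds its "name" and its "arguments". carry_out: Moves the arm, as the interface text tells. Its arguments: {"type":"object","properties":{"steps":{"type":"array"}},"required":["steps"]}

```bash
ls; mkdir -p pics
cat > h.py <<'E'
import numpy as np, cv2
from bench import robot
def save(c,name):
    d=robot.read_camera(c); cv2.imwrite('pics/'+name,d['image'][:,:,::-1]); return d
def ray(d,rc):
    K=np.array([[d['fx'],0,d['cx']],[0,d['fy'],d['cy']],[0,0,1]]);p=cv2.undistortPoints(np.array([[[rc[1],rc[0]]]],float),K,np.array(d['D'],float))[0,0]
    V=np.array(d['view']);R=V[:3,:3];o=-R.T@V[:3,3];return o,R.T@np.array([p[0],p[1],1])
def atz(d,rc,z):
    o,v=ray(d,rc);return o+v*(z-o[2])/v[2]
def dep(d,rc):
    o,v=ray(d,rc);return o+v*float(d['range_z'][int(round(rc[0])),int(round(rc[1]))])
def proj(d,P):
    K=np.array([[d['fx'],0,d['cx']],[0,d['fy'],d['cy']],[0,0,1]]);V=np.array(d['view'])
    r,_=cv2.Rodrigues(V[:3,:3]);q,_=cv2.projectPoints(np.array(P,float).reshape(-1,1,3),r,V[:3,3],K,np.array(d['D'],float));return q[:,0,::-1]
def cloud(d):
    h,w=d['range_z'].shape;K=np.array([[d['fx'],0,d['cx']],[0,d['fy'],d['cy']],[0,0,1]])
    g=np.stack(np.meshgrid(np.arange(w),np.arange(h)),-1).reshape(-1,1,2).astype(float)
    p=cv2.undistortPoints(g,K,np.array(d['D'],float))[:,0];z=d['range_z'].reshape(-1,1)
    V=np.array(d['view']);c=np.hstack([p*z,z]);P=(c-V[:3,3])@V[:3,:3];P[z[:,0]<=0]=np.nan
    return P.reshape(h,w,3)
E
python3 - <<'E'
from h import *
np.set_printoptions(precision=4,suppress=True)
o=robot.get_obs();print(o,robot.hold_point_z)
for c in('top','side'):
    d=save(c,c+'0.png')
    V=np.array(d['view']);print(c,d['fx'],-V[:3,:3].T@V[:3,3],V[:3,:3])
    for q,z in [('holder',0),('stop_groove',.0415),('jaw_groove',.0415),('jaw_grip',.095),('tab',.095),('paddle',.095),('board_center',.0225),('keyer_center',.017),('driver',.01),('bluebox',0)]:
        for m in robot.mark_of(q,c)[:2]:
            print(q,m['conf'],m['centre'],atz(d,m['centre'],z),dep(d,m['centre']))
E
```

```text
pics
{'clock': 0.0, 'qpos': array([-1.3027,  0.309 ,  1.6352,  0.    ,  1.1997, -0.0697]), 'joint_velocities': array([ 0.0002,  0.0004, -0.    , -0.0001, -0.0005,  0.0002]), 'effort': array([ -0.0002, -41.5254, -27.6667,  -0.0003,   0.0102,  -0.    ]), 'tool_pos': array([ 0.2069, -0.5889,  0.23  ]), 'orientation': array([ 0.8159, -0.5782, -0.0009, -0.0007]), 'ft_force': array([ 0.2334,  0.0118, -0.1679]), 'wrist_torque': array([-0.0143, -0.0051,  0.0156]), 'width': 1.0018174555761892} -0.0187
top 440.7456990577931 [0.521  0.0598 1.1928] [[ 0.0268 -0.9995  0.0184]
 [-0.9959 -0.0283 -0.0857]
 [ 0.0862 -0.016  -0.9962]]
holder 0.76 [226.3, 277.8] [0.576  0.0334 0.    ] [0.5752 0.0338 0.0182]
stop_groove 0.86 [223.6, 303.1] [ 0.583  -0.0318  0.0415] [ 0.5822 -0.0307  0.055 ]
stop_groove 0.35 [224.5, 213.7] [0.574  0.202  0.0415] [0.5709 0.1936 0.1098]
jaw_grip 0.69 [218.4, 210.8] [0.5866 0.2032 0.095 ] [0.5885 0.2073 0.0639]
tab 0.89 [227.6, 214.5] [0.5639 0.1931 0.095 ] [0.5648 0.196  0.0714]
tab 0.41 [220.3, 212.5] [0.582  0.1988 0.095 ] [0.5849 0.2055 0.0421]
paddle 0.69 [257.8, 129.5
[... 887 characters left out ...]
]
jaw_grip 0.96 [188.5, 239.2] [0.5816 0.1818 0.095 ] [ 0.5949  0.2747 -0.0015]
tab 0.74 [184.7, 233.4] [0.5694 0.2007 0.095 ] [0.5679 0.189  0.1069]
paddle 0.47 [182.0, 242.9] [0.5969 0.2032 0.095 ] [0.5962 0.1985 0.0998]
board_center 0.93 [393.1, 226.7] [ 0.431  -0.3289  0.0225] [ 0.4315 -0.3358  0.0417]
keyer_center 0.88 [222.5, 321.5] [0.7825 0.0632 0.017 ] [0.7781 0.0531 0.0303]
keyer_center 0.68 [182.6, 244.0] [0.6117 0.2767 0.017 ] [0.5981 0.1922 0.103 ]
driver 0.77 [167.2, 191.9] [0.4706 0.398  0.01  ] [ 0.4708  0.4125 -0.0031]
driver 0.71 [319.7, 355.6] [ 0.7627 -0.2382  0.01  ] [ 0.7606 -0.2412  0.0166]
bluebox 0.68 [320.3, 357.0] [ 0.7684 -0.2362  0.    ] [ 0.7619 -0.2455  0.0207]
```

View pics/top0.png

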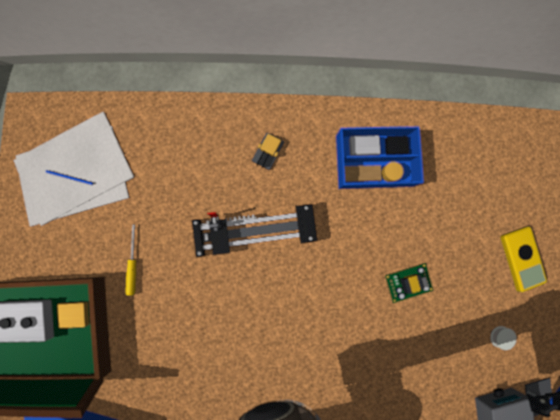

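View pics/side0.png

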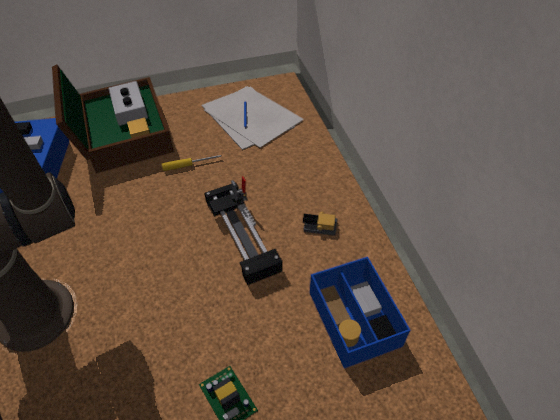

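The top picture shows the holder at about (255,230), with the stop jaw at (307,223) and the sliding jaw with its red lever at (212,232). The board is at (409,283). Next I'll fit poses from depth and crops.

Run:
```python
from h import *
np.set_printoptions(precision=4,suppress=True)
for c in('top','side'):
    d=robot.read_camera(c);P=cloud(d);im=d['image'];np.save(f'P_{c}.npy',P)
    a=P[...,2]
    # holder region points
    m=(P[...,0]>.45)&(P[...,0]<.68)&(P[...,1]>-.12)&(P[...,1]<.3)
    k=m&(a>.046)&(a<.062); print(c,'jaw pts',k.sum())
    ys=P[...,1][k];print(np.histogram(ys,bins=np.arange(-.12,.3,.02)))
    pts=P[k][:,:2].astype(np.float32)
    for sel,n in((pts[:,1]<.02,'stop'),(pts[:,1]>.05,'jaw')):
        r=cv2.minAreaRect(pts[sel]*1000);print(n,r, np.median(P[k][sel][:,2]))
    t=m&(a>.065);print('tall',t.sum(),np.nanmin(P[t],0),np.nanmax(P[t],0))
    mb=(abs(P[...,0]-.43)<.1)&(abs(P[...,1]+.33)<.1)
    g=mb&(a>.001)&(im[...,1].astype(int)>im[...,0]*1.2)
    r=cv2.minAreaRect(P[g][:,:2].astype(np.float32)*1000);print('board',r,np.median(P[g][:,2]))
    g=mb&(a>.036)&(a<.055);r=cv2.minAreaRect(P[g][:,:2].astype(np.float32)*1000);print('trafo',r,g.sum(),np.median(P[g],0))
def crop(c,r0,r1,c0,c1,n,s):
    d=robot.read_camera(c);cv2.imwrite('pics/'+n,cv2.resize(d['image'][r0:r1,c0:c1,::-1],None,fx=s,fy=s,interpolation=cv2.INTER_CUBIC));return d
crop('top',190,270,180,330,'th.png',5)
crop('top',250,315,370,450,'tb.png',8)
crop('side',160,300,180,310,'sh.png',4)
```

```text
top jaw pts 1408
(array([  0,   0,  35, 274, 292,  78,   1,   1,   1,   1,   0,   0,   0,
         7, 223, 238, 101,  54, 102,   0]), array([-0.12, -0.1 , -0.08, -0.06, -0.04, -0.02,  0.  ,  0.02,  0.04,
        0.06,  0.08,  0.1 ,  0.12,  0.14,  0.16,  0.18,  0.2 ,  0.22,
        0.24,  0.26,  0.28]))
stop ((582.2984008789062, -28.316326141357422), (99.83231353759766, 66.0872573852539), 9.042495727539062) 0.05348463302194774
jaw ((554.2718505859375, 157.54771423339844), (103.5760269165039, 194.5922088623047), 9.8356294631958) 0.05289806029074928
tall 136 [0.5587 0.1841 0.0662] [0.6016 0.2109 0.1179]
board ((431.5372009277344, -328.65557861328125), (75.87593841552734, 115.71247100830078), 17.55686378479004) 0.004571849202026933
trafo ((431.34259033203125, -328.670166015625), (39.73931884765625, 47.82735061645508), 17.31037712097168) 264 [ 0.4309 -0.3264  0.0458]
side jaw pts 1101
(array([  0,   0,  87, 266, 251,  47,   0,   0,   0,   0,   0,   0,   0,
        21, 164, 194,  31,  20,  20,   0]), array([-0.12, -0.1 , -0.08, -0.06, -0.04, -0.02,  0.  ,  0.02,  0.04,
        0.06,  0.08,  0.1 ,  0.12,  0.14,  0.16,  0.18,  0.2 ,  0.22,
        0.24,  0.26,  0.28]))
stop ((582.83447265625, -39.916664123535156), (100.21711730957031, 50.507667541503906), 9.625121116638184) 0.05135844301023648
jaw ((545.7564086914062, 204.5957489013672), (103.22945404052734, 91.9761734008789), 8.720312118530273) 0.05156018610600236
tall 158 [0.5582 0.1797 0.0652] [0.6014 0.2076 0.1141]
board ((430.07562255859375, -330.2767333984375), (78.92040252685547, 119.13673400878906), 17.46968650817871) 0.0031297267141202545
trafo ((430.04522705078125, -330.0078430175781), (40.26163101196289, 47.1253776550293), 19.04694938659668) 425 [ 0.4301 -0.3311  0.0443]
```

View pics/th.png

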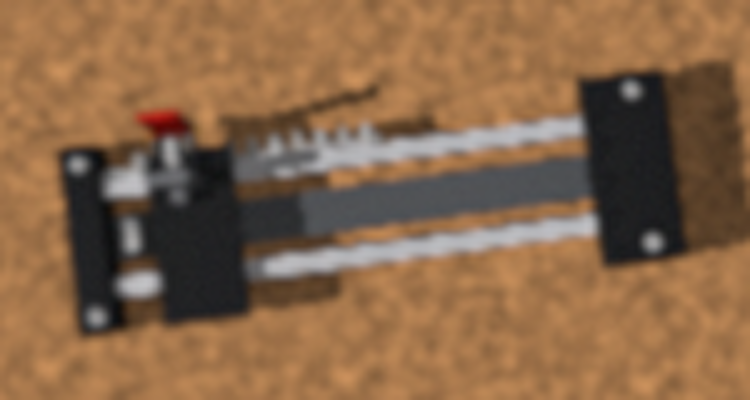

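View pics/tb.png

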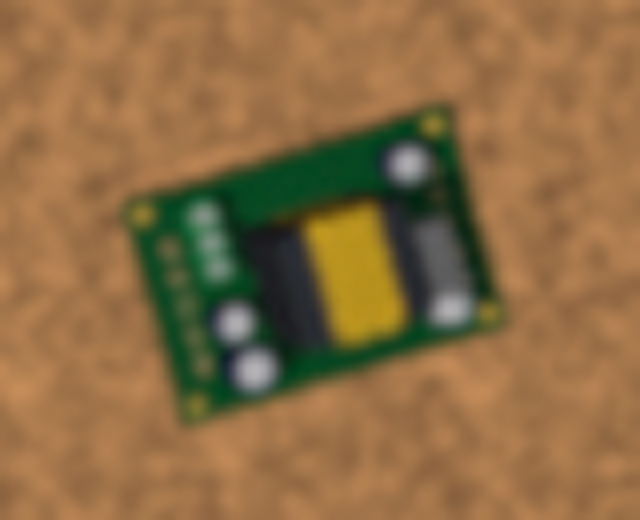

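View pics/sh.png

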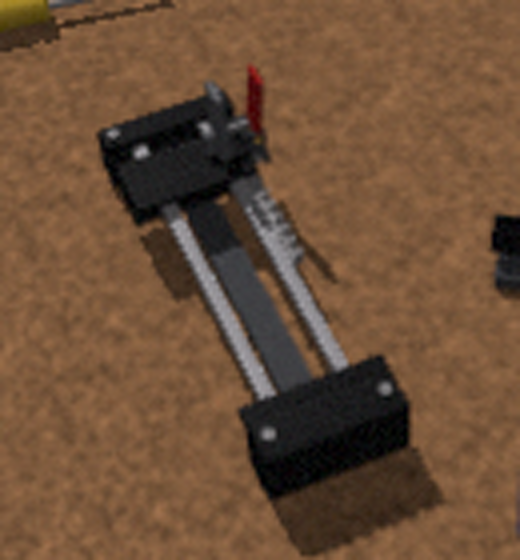

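The crops show the stop jaw's top corners and the sliding jaw's lip edge clearly. The lever and tab are on the +x side, and the board lies transformer up. I'll fit the holder pose from the corners in both views.

Run:
```python
from h import *
from scipy.optimize import least_squares
np.set_printoptions(precision=4,suppress=True)
T=robot.read_camera('top');S=robot.read_camera('side')
def px(x,y,s,c0,r0): return [(y+.5)/s-.5+r0,(x+.5)/s-.5+c0]
top=[((580,78),(50,-50,53)),((662,72),(50,-96,53)),((687,250),(-50,-96,53)),((605,264),(-50,-50,53)),((62,152),(50,224,'e')),((82,334),(-50,224,'e')),((247,312),(-50,'j',53))]
side=[((240,412),(-50,-50,53)),((383,357),(50,-50,53)),((408,405),(50,-96,53)),((255,458),(-50,-96,53)),((135,215),(-50,'j',53))]
obs=[(T,px(*p,5,180,190),m) for p,m in top]+[(S,px(*p,4,180,160),m) for p,m in side]
def mod(v,m):
    x=m[0];y=40+v[3] if m[1]=='j' else m[1];z=v[4] if m[2]=='e' else m[2]
    c,s=np.cos(v[2]),np.sin(v[2]);return np.array([v[0]+c*x-s*y,v[1]+s*x+c*y,z])/1000
def res(v): return np.concatenate([proj(d,mod(v,m))[0]-p for d,p,m in obs])
r=least_squares(res,[575,33,.16,100,53],loss='soft_l1');v=r.x
print(v,np.degrees(v[2]));print(res(v).reshape(-1,2))
c,s=np.cos(v[2]),np.sin(v[2])
# grip from depth: tall points into holder coords
for n in('top','side'):
    P=np.load(f'P_{n}.npy');m=(abs(P[...,0]-.58)<.1)&(P[...,1]>.1)&(P[...,1]<.28)&(P[...,2]>.09)
    q=P[m]*1000-[v[0],v[1],0];h=np.c_[c*q[:,0]+s*q[:,1],-s*q[:,0]+c*q[:,1],q[:,2]]
    print(n,len(h),h.min(0),h.max(0),np.median(h,0))
    t=h[h[:,0]<38];print('tab',np.median(t,0), 'pad',np.median(h[h[:,0]>42],0))
print('grip pred',mod(v,(34,10+v[3]+0-40+40+18+0,95)) if 0 else mod(v,(34,68+v[3],95)))
for q,z in [('holder',0),('stop_groove',.0415),('jaw_groove',.0415),('jaw_grip',.095),('tab',.095),('board_center',.0225)]:
    for d,cn in((T,'top'),(S,'side')):
        for k in robot.mark_of(q,cn)[:1]:
            w=atz(d,k['centre'],z)*1000-[v[0],v[1],0];print(q,cn,k['conf'],'holder frame',[c*w[0]+s*w[1],-s*w[0]+c*w[1]])
```

```text
[571.9237  32.8904   0.1548  93.5331  28.4173] 8.869209485360615
[[ 0.2402 -0.5812]
 [-0.7722  0.4907]
 [ 1.7663  0.6489]
 [ 1.2654 -0.5215]
 [-0.7205 -0.0204]
 [ 0.4541  0.3194]
 [ 0.7234  0.513 ]
 [-1.2737 -0.8322]
 [-1.3097 -0.2793]
 [ 0.0903  1.1407]
 [ 1.2612  2.379 ]
 [-1.9711  0.7657]]
top 74 [ 18.5083 149.6106  90.3264] [ 56.1778 173.3007 117.8513] [ 26.3148 161.2988 110.8367]
tab [ 21.8484 161.7302 110.8367] pad [ 51.4426 161.2988 110.5582]
side 71 [ 17.7089 145.4623  90.4738] [ 54.26   171.6303 114.0616] [ 24.8838 154.2986 106.3043]
tab [ 20.5007 153.6585 107.0393] pad [ 50.5019 158.3289 105.0903]
grip pred [0.5806 0.1977 0.095 ]
holder top 0.68 holder frame [np.float64(-2.3047516016295626), np.float64(0.9406084378496609)]
holder side 0.93 holder frame [np.float64(6.281805722684532), np.float64(-6.026682716835983)]
stop_groove top 0.66 holder frame [np.float64(4.75301456868109), np.float64(-54.47211035464683)]
stop_groove side 0.8 holder frame [np.float64(-3.161189787121942), np.float64(-57.01587111395517)]
jaw_groove top 0.76 holder frame [np.float64(8.790424212316587), np.float64(144.78598917878293)]
jaw_groove side 0.84 holder frame [np.float64(3.4640747389902025), np.float64(141.70128220076393)]
jaw_grip top 0.95 holder frame [np.float64(36.433447668484035), np.float64(159.72504677468697)]
jaw_grip side 0.96 holder frame [np.float64(36.14755536949673), np.float64(154.89111128704585)]
tab top 0.58 holder frame [np.float64(16.14237752664657), np.float64(168.41124752609267)]
tab side 0.75 holder frame [np.float64(9.235007934104582), np.float64(162.34055178417802)]
board_center top 0.69 holder frame [np.float64(-196.28104487766683), np.float64(-335.16197487935267)]
board_center side 0.61 holder frame [np.float64(-200.6692696974834), np.float64(-340.23850241976817)]
```

Run:
```python
from h import *
np.set_printoptions(precision=4,suppress=True)
x0,y0,th=571.92,32.89,.1548;c,s=np.cos(th),np.sin(th)
for cn in('top','side'):
    d=robot.read_camera(cn);im=d['image'].astype(int)
    L=[]
    for r in range(420):
        for k in range(560):
            p=im[r,k]
            if p.max()-p.min()<30 and p.min()>110:
                w=atz(d,(r,k),.040)*1000;a=w[0]-x0;b=w[1]-y0;h=(c*a+s*b,-s*a+c*b)
                if abs(h[0])<45 and -45<h[1]<128: L.append(h)
    L=np.array(L)
    for nm,sel in(('L',(abs(L[:,0]+26)<12)),('R',(abs(L[:,0]-26)<12)&(L[:,1]<60))):
        q=L[sel];f=np.polyfit(q[:,1],q[:,0],1);
        q=q[abs(q[:,0]-np.polyval(f,q[:,1]))<6];f=np.polyfit(q[:,1],q[:,0],1);print(cn,nm,len(q),'x at y0',f[1],'at 30',np.polyval(f,30),'slope deg',np.degrees(f[0]),'width',q[:,0].std()*3.46)
    # stop jaw inner lip edge / jaw lip edge along middle x using darkness at z=.053
    g=cv2.cvtColor(d['image'],cv2.COLOR_RGB2GRAY).astype(np.float32)
    for xs in(-42,-36,36,42):
        for z in (53,):
            ys=np.arange(-110,240,.5);W=np.array([[x0+c*xs-s*y,y0+s*xs+c*y,z] for y in ys])/1000
            pr=proj(d,W);val=cv2.remap(g,pr[:,1].astype(np.float32),pr[:,0].astype(np.float32),cv2.INTER_LINEAR)[:,0]
            val=np.convolve(val,np.ones(5)/5,'same');dark=val<55
            e=ys[1:][np.diff(dark.astype(int))!=0];print(cn,xs,e)
```

```text
top L 260 x at y0 -25.00891965227969 at 30 -25.22970358350825 slope deg -0.4216662481234342 width 10.522871973750958
top R 161 x at y0 26.283327669201448 at 30 26.233508187329676 slope deg -0.09514820162603477 width 10.724679921161407
top -42 [-109.   -96.5  -83.5  -71.5  -52.   132.5  178.   195.5  206. ]
top -36 [-109.5  -94.5  -83.5  -71.5  -51.5  130.5  179.   196.   208. ]
top 36 [-109.5  -97.   -81.   -73.   -51.   133.5  157.5  171.   175.   197.5
  207. ]
top 42 [-109.5  -95.5  -83.5  -70.5  -51.   197.   207.5]
side L 162 x at y0 -26.657313183986318 at 30 -26.890957793547024 slope deg -0.4462283344603497 width 8.888086811672215
side R 102 x at y0 25.371215516989782 at 30 25.27333504279848 slope deg -0.1869379355966942 width 8.915719606175818
side -42 [-81.5 -71.  -52.   49.5 108.  117.5 203. ]
side -36 [-80.5 -72.5 -50.5 115.  176.  184.5 214. ]
side 36 [-80.  -73.5 -51.  128.5 173.  181.  203. ]
side 42 [-109.  -108.   -81.   -71.   -50.5   29.5   49.5  141.5  173.   186.
  212.5]
```

```bash
cat >> h.py <<'E'
H=np.array([572.1,31.7])/1000; HY=np.radians(9.15)
def h2w(x,y): 
    c,s=np.cos(HY),np.sin(HY);return H+np.array([c*x-s*y,s*x+c*y])/1000
def w2h(p):
    c,s=np.cos(HY),np.sin(HY);a=(np.array(p[:2])-H)*1000;return np.array([c*a[0]+s*a[1],-s*a[0]+c*a[1]])
def yaw(q):
    from scipy.spatial.transform import Rotation as R
    M=R.from_quat(q).as_matrix();return M
def rel(target,yw,pos,quat):
    M=yaw(quat);cy=np.degrees(np.arctan2(M[1,0],M[0,0]))
    t=M.T@(np.array(target)-np.array(pos))*100
    return np.round(t,2),round(-(((yw-cy)+90)%180-90),2),cy
E
python3 - <<'E'
from h import *
print(rel([.431,-.3295,.10],17.5,[.207,-.59,.231],robot.get_obs()['orientation']))
print(rel([.431,-.3295,.013],17.5,[.207,-.59,.231],robot.get_obs()['orientation']))
E
```

```text
(array([-17.15, -29.77,  13.1 ]), np.float64(-88.14), np.float64(-70.64395040081159))
(array([-17.15, -29.77,  21.8 ]), np.float64(-88.14), np.float64(-70.64395040081159))
```

Emit:
{"name": "carry_out", "arguments": {"steps": [[[-4,-7,2,-20,-1],[-8,-14,4,-40,-1],[-12,-21,6,-60,-1],[-17.15,-29.8,8,-80,-1],[-17.15,-29.8,10,-88,-1],[-17.15,-29.8,12,-88,-1],[-17.15,-29.8,12,-88,-1],[-17.15,-29.8,12,-88,-1],[-17.15,-29.8,12,-88,-1],[-17.15,-29.8,12,-88,-1]]]}}

```text
clock: 3.4
tool_pos: [0.4315, -0.3294, 0.1115]
orientation: [0.989, 0.15, 0.0, 0.0]
ft_force: [0.4, -0.1, -0.4]
width: 0.998
```

Run:
```python
from h import *
o=robot.get_obs();print(o['clock'],o['tool_pos'],o['qpos'],rel([.431,-.3295,.013],17.5,o['tool_pos'],o['orientation']),o['ft_force'])
d=robot.read_camera('side');cv2.imwrite('pics/a.png',cv2.resize(d['image'][300:420,150:310,::-1],None,fx=5,fy=5,interpolation=2))
```

```text
3.4 [ 0.43148884 -0.32935746  0.11149305] [-7.32180221e-01  3.00059046e-01  1.91624316e+00 -8.54406113e-06
  9.24901629e-01 -1.03267642e+00] (array([-0.05, -0.  ,  9.85]), np.float64(-0.28), np.float64(17.21746033562325)) [ 0.44213128 -0.09932042 -0.43324595]
```

View pics/a.png

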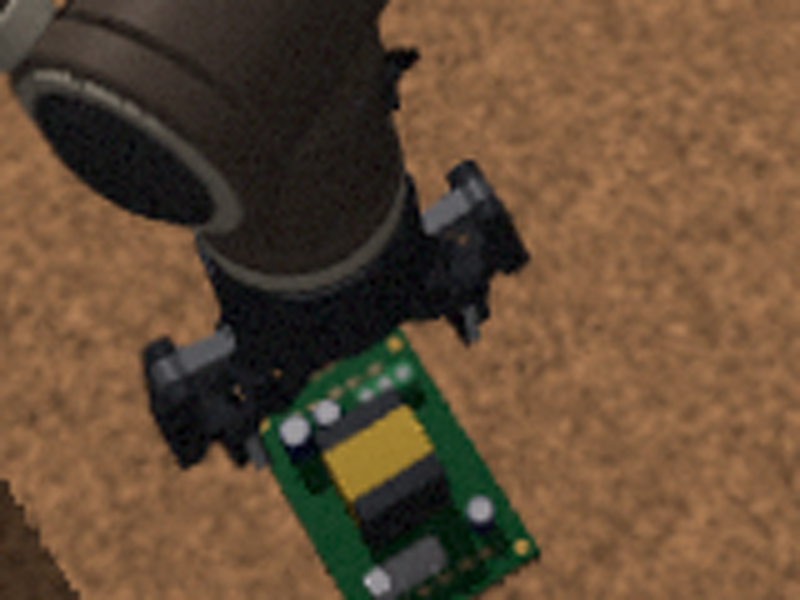

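The gripper is above the board and in line with the transformer. Descending and gripping.

Emit:
{"name": "carry_out", "arguments": {"steps": [[[0,0,3,0,-0.5],[0,0,6,0,-0.5],[0,0,8,0,-0.5],[0,0,9,0,-0.5],[0,0,9.75,0,-0.5],[0,0,9.75,0,-0.5],[0,0,9.75,0,0.5],[0,0,9.75,0,1],[0,0,9.75,0,1],[0,0,9.75,0,1],[0,0,9.75,0,1],[0,0,9.75,0,1]]]}}

```text
clock: 4.95
tool_pos: [0.4321, -0.3299, 0.0149]
orientation: [0.989, 0.151, 0.001, 0.001]
ft_force: [-0.5, 0.7, 5.8]
width: 0.457
```

Emit:
{"name": "carry_out", "arguments": {"steps": [[[0,0,-0.5,0,1],[0,0,-2,0,1],[0,0,-5,0,1],[0,0,-9,0,1],[0,0,-11,0,1],[0,0,-11,0,1],[0,0,-11,0,1]]]}}

```text
clock: 5.82
tool_pos: [0.4305, -0.3282, 0.1228]
orientation: [0.989, 0.151, -0.001, -0.001]
ft_force: [-0.7, -0.5, -4.5]
width: 0.456
```

Run:
```python
from h import *
np.set_printoptions(precision=4,suppress=True)
o=robot.get_obs();print(o['clock'],o['tool_pos'],o['width'],o['ft_force'],o['wrist_torque'])
for n in('side','top'):
    d=save(n,n+'_b.png');P=cloud(d);im=d['image'].astype(int)
    g=(abs(P[...,0]-.43)<.1)&(abs(P[...,1]+.33)<.1)&(P[...,2]>.05)&(P[...,2]<.16)&(im[...,1]>im[...,0]*1.2)&(im[...,1]>40)
    q=P[g];print(n,len(q),np.median(q,0));
    r=cv2.minAreaRect(q[:,:2].astype(np.float32)*1000);print(r)
    A=np.c_[q[:,:2]-o['tool_pos'][:2],np.ones(len(q))];print('plane',np.linalg.lstsq(A,q[:,2],rcond=None)[0])
d=robot.read_camera('side');cv2.imwrite('pics/b.png',cv2.resize(d['image'][270:420,130:330,::-1],None,fx=4,fy=4,interpolation=2))
```

```text
5.825 [ 0.4305 -0.3282  0.1228] 0.45583476752648455 [-0.6828 -0.4872 -4.5495] [0.0029 0.0166 0.0118]
side 247 [ 0.4316 -0.3438  0.1099]
((429.30474853515625, -328.5428771972656), (79.03701782226562, 119.20222473144531), 17.432641983032227)
plane [-0.0001 -0.0112  0.1106]
top 446 [ 0.4282 -0.2926  0.1122]
((430.4070129394531, -327.2851257324219), (76.94880676269531, 117.88492584228516), 18.833803176879883)
plane [0.0201 0.016  0.1132]
```

View pics/b.png

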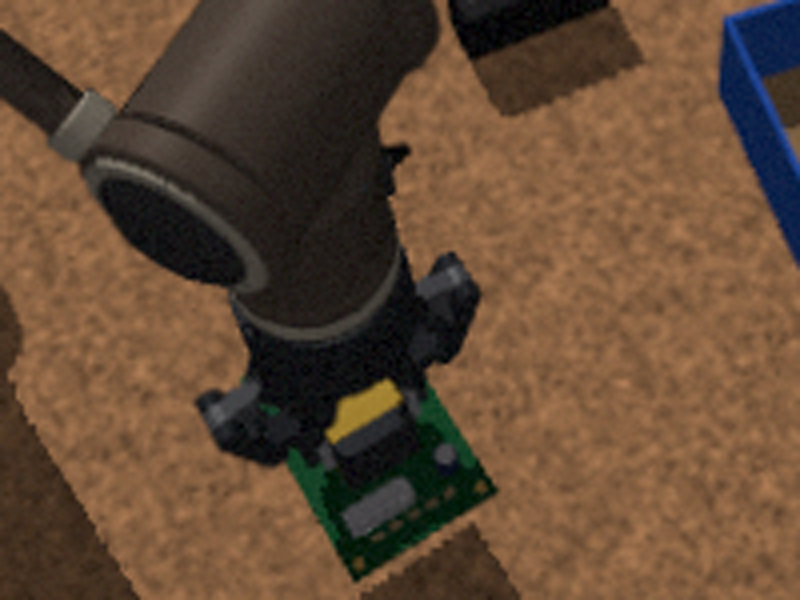

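Run:
```python
from h import *
o=robot.get_obs();t=h2w(0,18);print(t)
print(rel([*t,.123],9.15,o['tool_pos'],o['orientation']))
```

```text
[0.56923765 0.04947096]
(array([ 24.52, -31.9 ,  -0.04]), np.float64(8.2), np.float64(17.353004249414653))
```

Emit:
{"name": "carry_out", "arguments": {"steps": [[[1,-1.3,0,0,1],[3.3,-4.3,0,1,1],[6.2,-8,0,2,1],[9.2,-12,0,3,1],[12.3,-16,0,4,1],[15.4,-20,0,5,1],[18.4,-24,0,6,1],[21,-27.5,0,7,1],[23,-30,0,8,1],[24.2,-31.5,0,8.2,1],[24.5,-31.9,0,8.2,1],[24.5,-31.9,0,8.2,1],[24.5,-31.9,0,8.2,1]]]}}

```text
clock: 7.6
tool_pos: [0.5696, 0.0473, 0.1236]
orientation: [0.997, 0.079, -0.0, 0.0]
ft_force: [-0.5, -0.1, -4.4]
width: 0.456
```

Run:
```python
from h import *
np.set_printoptions(precision=4,suppress=True)
o=robot.get_obs();print(o['clock'],o['tool_pos'],o['width'],o['ft_force'],w2h(o['tool_pos']),rel([*h2w(0,18),.07],9.15,o['tool_pos'],o['orientation']))
for n in('side','top'):
    d=save(n,n+'_c.png');P=cloud(d);im=d['image'].astype(int)
    g=(abs(P[...,0]-.57)<.1)&(abs(P[...,1]-.05)<.1)&(P[...,2]>.08)&(P[...,2]<.16)&(im[...,1]>im[...,0]*1.2)&(im[...,1]>40)
    q=P[g];r=cv2.minAreaRect(q[:,:2].astype(np.float32)*1000);print(n,len(q),r,w2h(np.array(r[0])/1000),np.median(q[:,2]))
    cv2.imwrite(f'pics/c_{n}.png',cv2.resize(d['image'][130:310,150:370,::-1],None,fx=3,fy=3,interpolation=2))
```

```text
7.6 [0.5696 0.0473 0.1236] 0.45560279380679813 [-0.5453 -0.0558 -4.3921] [ 0.0171 15.8456] (array([ 0.  , -0.22,  5.36]), np.float64(-0.06), np.float64(9.087465692438075))
side 194 ((568.0767822265625, 45.99757385253906), (79.88994598388672, 121.89205932617188), 9.07347297668457) [-1.6984 14.7554] 0.11081781550140767
top 66 ((531.7333374023438, 57.57754135131836), (9.820762634277344, 71.0860366821289), 1.4700312614440918) [-35.738   31.9674] 0.1124483312695616
```

View pics/c_side.png

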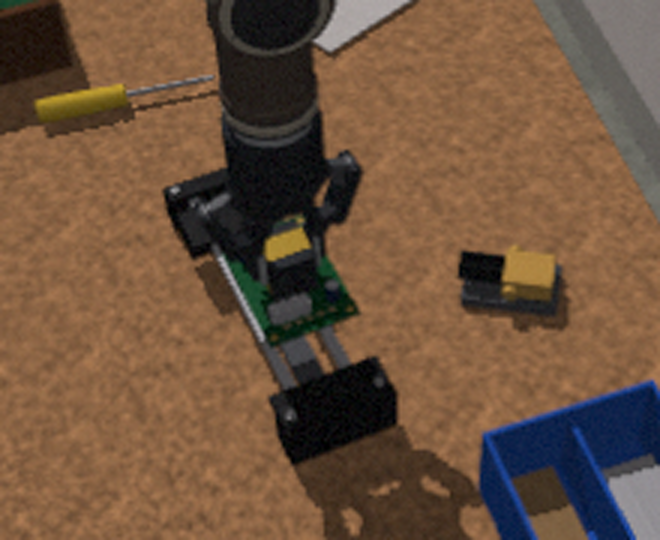

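View pics/c_top.png

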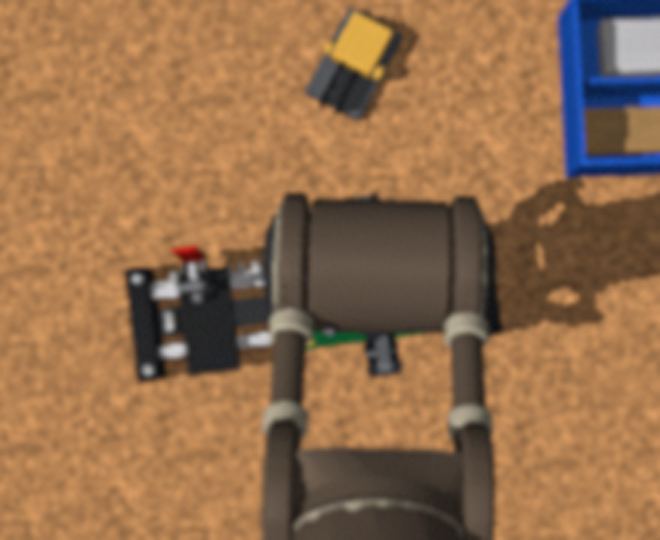

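Emit:
{"name": "carry_out", "arguments": {"steps": [[[0.05,-0.2,2,0,1],[0.05,-0.2,4,0,1],[0.05,-0.2,5.5,0,1],[0.05,-0.2,6,0,1],[0.05,-0.2,6.3,0,1],[0.05,-0.2,6.5,0,1],[0.05,-0.2,6.5,0,1]]]}}

```text
clock: 8.57
tool_pos: [0.5707, 0.0505, 0.0592]
orientation: [0.997, 0.08, 0.0, 0.0]
ft_force: [0.2, 0.0, -3.6]
width: 0.459
```

Run:
```python
from h import *
o=robot.get_obs();print(o['clock'],o['tool_pos'],o['ft_force'],w2h(o['tool_pos']),o['wrist_torque'])
d=save('side','side_d.png');cv2.imwrite(f'pics/d_side.png',cv2.resize(d['image'][170:300,180:310,::-1],None,fx=4.5,fy=4.5,interpolation=2))
```

```text
8.575 [0.57068835 0.05052441 0.05919265] [ 0.16355037  0.0407362  -3.64936706] [ 1.59976837 18.80935453] [ 0.0214364  -0.00114161 -0.00193554]
```

View pics/d_side.png

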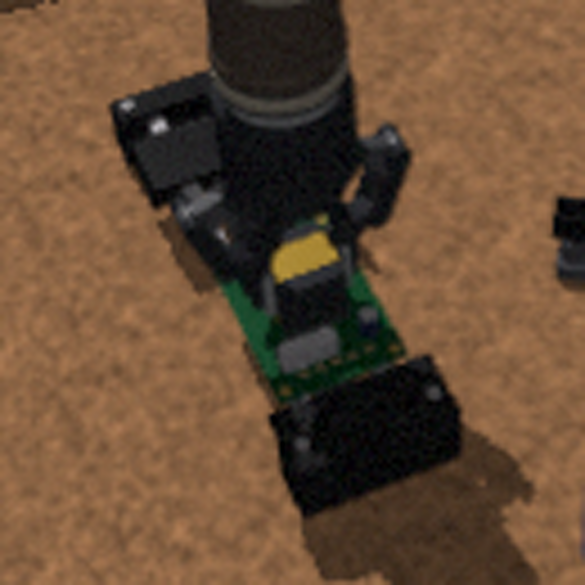

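Run:
```python
from h import *
d=robot.read_camera('side')
f=lambda x,y:[(y+.5)/4.5-.5+170,(x+.5)/4.5-.5+180]
for n,p,z in[('bl',(278,400),.0474),('br',(408,352),.0474),('jl',(270,412),.053),('jr',(432,357),.053),('jl2',(300,515),.053)]:
    print(n,w2h(atz(d,f(*p),z)))
P=cloud(d);im=d['image'].astype(int)
g=(abs(P[...,0]-.57)<.1)&(abs(P[...,1]-.05)<.1)&(P[...,2]>.035)&(P[...,2]<.07)&(im[...,1]>im[...,0]*1.2)&(im[...,1]>40)
q=P[g];r=cv2.minAreaRect(q[:,:2].astype(np.float32)*1000);print(len(q),r,w2h(np.array(r[0])/1000),np.median(q[:,2]))
rc=np.argwhere(g);w=np.array([w2h(atz(d,x,.0474)) for x in rc]);print(np.percentile(w[:,0],[1,99]),np.percentile(w[:,1],[1,99]))
```

```text
bl [-39.95359433 -39.4741195 ]
br [ 39.88286422 -40.65662477]
jl [-48.16383851 -48.91605872]
jr [ 49.11610366 -53.57146467]
jl2 [ -58.8389398  -117.99387627]
175 ((569.2816772460938, 47.966705322265625), (79.02958679199219, 117.99103546142578), 9.039104461669922) [-0.19573435 16.507887  ] 0.04639752828487289
[-40.06134024  38.39451161] [-42.07740521  73.86143804]
```

The board is centred to within about 1 mm in the same view as the jaw, so I'm lowering it slowly.

Emit:
{"name": "carry_out", "arguments": {"steps": [[[0,0,0.1,0,1],[0,0,0.2,0,1],[0,0,0.3,0,1],[0,0,0.35,0,1],[0,0,0.4,0,1],[0,0,0.4,0,1]]]}}

```text
clock: 9.43
tool_pos: [0.5703, 0.0505, 0.0549]
orientation: [0.997, 0.08, -0.0, -0.0]
ft_force: [-0.9, 0.3, -2.9]
width: 0.462
```

Emit:
{"name": "carry_out", "arguments": {"steps": [[[0,0,0.05,0,1],[0,0,0.1,0,1],[0,0,0.1,0,1]]]}}

```text
clock: 9.8
tool_pos: [0.5703, 0.0505, 0.0548]
orientation: [0.997, 0.08, -0.0, -0.0]
ft_force: [-3.9, 0.6, 5.4]
width: 0.459
```

Emit:
{"name": "carry_out", "arguments": {"steps": [[[0,0,-0.05,0,0.1],[0,0,-0.05,0,-0.2],[0,0,-0.05,0,-0.4],[0,0,-0.05,0,-0.4],[0,0,-1,0,-0.4],[0,0,-4,0,-0.4],[0,0,-8,0,-0.4],[0,0,-10,0,-0.4],[0,0,-10,0,-0.4]]]}}

```text
clock: 10.92
tool_pos: [0.5724, 0.0505, 0.1567]
orientation: [0.997, 0.08, 0.003, 0.0]
ft_force: [-0.6, -0.2, 0.0]
width: 0.701
```

Run:
```python
from h import *
o=robot.get_obs();print(o['clock'],o['tool_pos'],o['ft_force'],w2h(o['tool_pos']),o['width'])
for n in('side','top'):
    d=save(n,n+'_e.png');cv2.imwrite(f'pics/e_{n}.png',cv2.resize(d['image'][150:300,170:330,::-1],None,fx=4,fy=4,interpolation=2))
    P=cloud(d);im=d['image'].astype(int)
    g=(abs(P[...,0]-.57)<.1)&(abs(P[...,1]-.05)<.1)&(P[...,2]>.03)&(P[...,2]<.07)&(im[...,1]>im[...,0]*1.2)&(im[...,1]>40)
    q=P[g];r=cv2.minAreaRect(q[:,:2].astype(np.float32)*1000);print(len(q),r,w2h(np.array(r[0])/1000),np.median(q[:,2]))
```

```text
10.925 [0.57244327 0.05050999 0.15666565] [-0.55106827 -0.22450258  0.00585446] [ 3.33005545 18.51605094] 0.7014013350389996
353 ((569.17138671875, 49.987060546875), (79.53691101074219, 123.37202453613281), 9.265592575073242) [1.66547797e-02 1.85200724e+01] 0.041808064184614475
60 ((532.447021484375, 57.496925354003906), (10.475016593933105, 85.78533172607422), 1.5160508155822754) [-35.04619167  31.77427438] 0.04359425337883363
```

View pics/e_side.png

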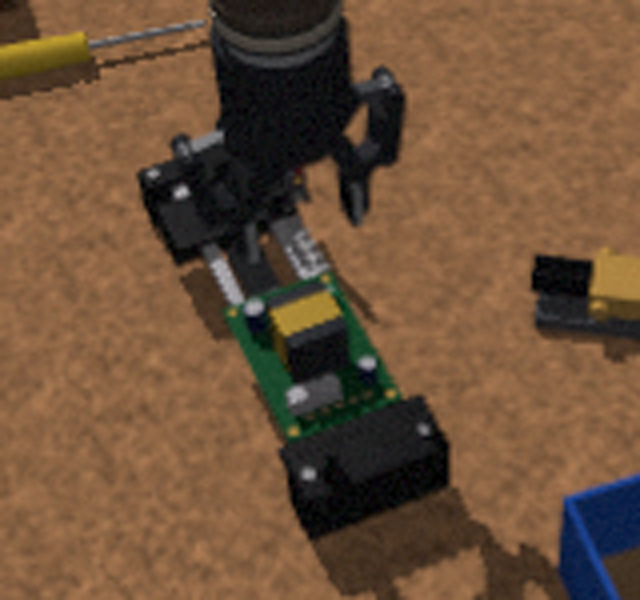

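The side picture shows the board flat on the rails, transformer up. Its centre measures about (0, 18.5) mm in the holder frame, clear of both lips. Next I go above the tab and lever.

Run:
```python
from h import *
o=robot.get_obs();print(h2w(34,162))
print(rel([*h2w(34,162),.155],9.15,[*h2w(2,18.5),.1555],o['orientation']))
d=robot.read_camera('top');print(robot.mark_of('jaw_grip','top')[:2],[w2h(atz(d,k['centre'],.095)) for k in robot.mark_of('jaw_grip','top')[:2]])
cv2.imwrite(f'pics/f_top.png',cv2.resize(d['image'][180:280,170:330,::-1],None,fx=5,fy=5,interpolation=2))
```

```text
[0.57990617 0.19704529]
(array([  3.2 , -14.35,   0.05]), np.float64(0.0), np.float64(9.153420098352367))
[{'centre': [219.7, 209.7], 'conf': 0.77}] [array([ 38.72003686, 170.15336368])]
```

View pics/f_top.png

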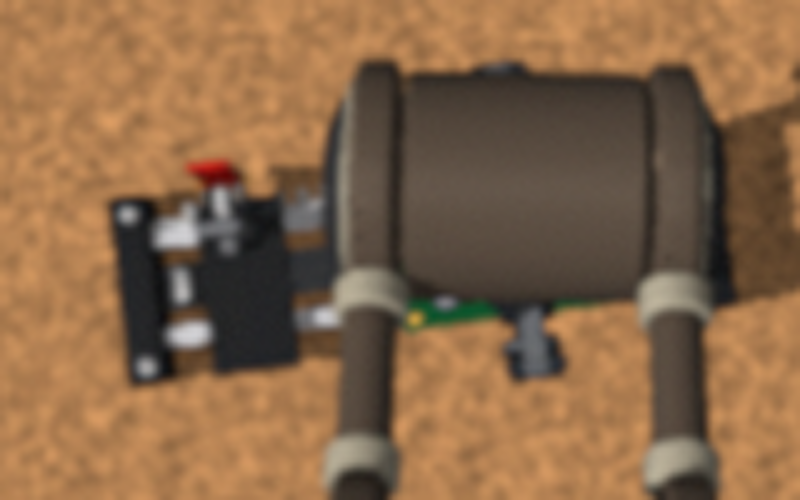

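Run:
```python
from h import *
for n in('top','side'):
    d=robot.read_camera(n);im=d['image'].astype(int);m=(im[...,0]>110)&(im[...,1]<60)&(im[...,2]<60);P=cloud(d)
    m&=(abs(P[...,0]-.6)<.08)&(abs(P[...,1]-.2)<.1);rc=np.argwhere(m)
    q=P[m];h=np.array([w2h(p) for p in q]);print(n,len(q),h.min(0),h.max(0),np.median(h,0),np.median(q[:,2]))
    w=np.array([w2h(atz(d,x,.105)) for x in rc]);print(w.min(0),w.max(0),w.mean(0))
```

```text
top 14 [ 48.78376785 153.42740772] [ 53.96417353 169.6627184 ] [ 51.90236587 162.27373303] 0.10867412683702035
[ 46.95710215 153.87199721] [ 54.6743759  168.94975269] [ 52.23146034 162.33252151]Traceback (most recent call last):
  File "<stdin>", line 5, in <module>
    return umr_minimum(a, axis, None, out, keepdims, initial, where)
ValueError: zero-size array to reduction operation minimum which has no identity
```

Emit:
{"name": "carry_out", "arguments": {"steps": [[[0.8,-3.5,0,0,-0.6],[1.8,-8,0,0,-1],[2.8,-12.5,0,0,-1],[3.2,-14.2,0,0,-1],[3.2,-14.35,0,0,-1],[3.2,-14.35,0,0,-1],[3.2,-14.35,0,0,-1]]]}}

```text
clock: 12.15
tool_pos: [0.579, 0.1958, 0.1536]
orientation: [0.997, 0.079, -0.0, 0.0]
ft_force: [0.6, 1.1, 0.3]
width: 1.0
```

Run:
```python
from h import *
o=robot.get_obs();print(o['clock'],o['tool_pos'],o['ft_force'],w2h(o['tool_pos']),o['width'],rel([*h2w(34,162),.076],9.15,o['tool_pos'],o['orientation']))
for n in('side','top'):
    d=save(n,n+'_g.png');cv2.imwrite(f'pics/g_{n}.png',cv2.resize(d['image'][130:280,160:320,::-1],None,fx=5,fy=5,interpolation=2)[:600])
    im=d['image'].astype(int);m=(im[...,0]>90)&(im[...,1]<50)&(im[...,2]<50);P=cloud(d)
    m&=(abs(P[...,0]-.6)<.08)&(abs(P[...,1]-.2)<.1)
    if m.sum():
        q=P[m];h=np.array([w2h(p) for p in q]);print(np.c_[h,q[:,2]*1000].round(0))
```

```text
12.15 [0.57904549 0.19583231 0.15363389] [0.56024349 1.12658072 0.34977573] [ 32.95738356 160.93932266] 1.0003839045733254 (array([ 0.11, -0.11,  7.76]), np.float64(-0.08), np.float64(9.069159666961754))
[[ 53. 173. 107.]
 [ 54. 166. 113.]
 [ 51. 168. 109.]
 [ 52. 163. 113.]
 [ 51. 161. 111.]
 [ 53. 158. 113.]
 [ 51. 160. 108.]
 [ 54. 160. 106.]
 [ 53. 151. 112.]
 [ 52. 152.  95.]]
```

View pics/g_side.png

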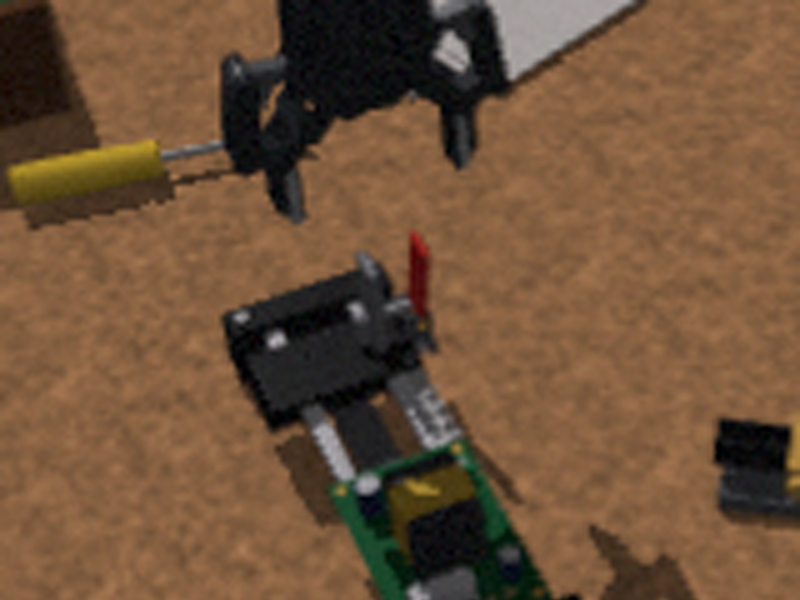

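The side picture shows the fingers straddling the tab (crop 368,262) and the red paddle (418,240). The paddle stands more upright than it should at rest, so I'll check it again after latching. Descending around the pair.

Emit:
{"name": "carry_out", "arguments": {"steps": [[[0.1,-0.1,2,0,-1],[0.1,-0.1,4,0,-1],[0.1,-0.1,5.5,0,-1],[0.1,-0.1,6.8,0,-1],[0.1,-0.1,7.75,0,-1],[0.1,-0.1,7.75,0,-1],[0.1,-0.1,7.75,0,-1]]]}}

```text
clock: 13.12
tool_pos: [0.5805, 0.1986, 0.0768]
orientation: [0.997, 0.08, 0.001, -0.0]
ft_force: [0.7, -0.3, -0.4]
width: 1.001
```

Run:
```python
from h import *
o=robot.get_obs();print(o['clock'],o['tool_pos'],o['ft_force'],w2h(o['tool_pos']),o['width'])
for n in('side','top'):
    d=save(n,n+'_i.png');cv2.imwrite(f'pics/i_{n}.png',cv2.resize(d['image'][130:280,160:320,::-1],None,fx=5,fy=5,interpolation=2)[:600])
```

```text
13.125 [0.58045363 0.19858221 0.07680953] [ 0.74870159 -0.31000594 -0.38853266] [ 34.78488899 163.43031348] 1.0010020794685341
```

View pics/i_side.png

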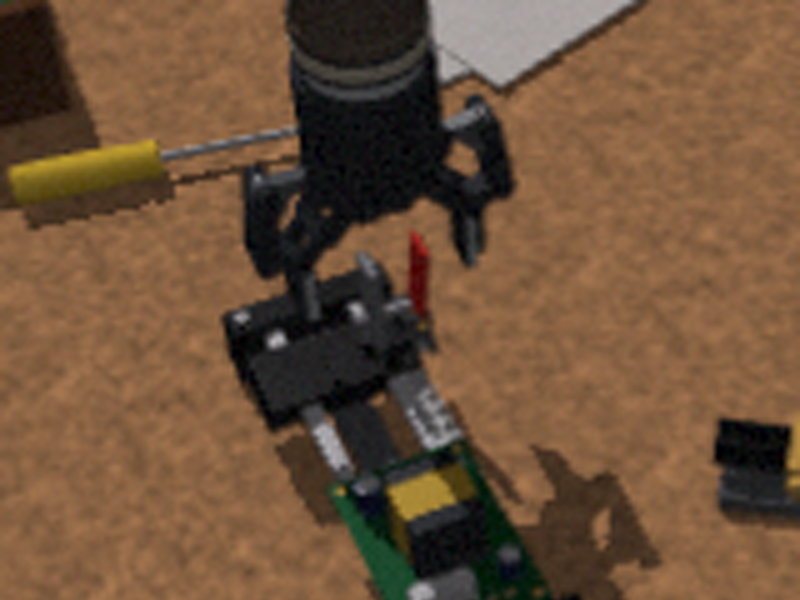

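Emit:
{"name": "carry_out", "arguments": {"steps": [[[0,0,0,0,0],[0,0,0,0,0.3],[0,0,0,0,0.6],[0,0,0,0,1],[0,0,0,0,1],[0,0,0,0,1],[0,0,0,0,1]]]}}

```text
clock: 14.1
tool_pos: [0.5805, 0.1995, 0.0783]
orientation: [0.997, 0.08, 0.001, -0.001]
ft_force: [-5.6, 1.4, 8.0]
width: 0.345
```

Run:
```python
from h import *
o=robot.get_obs();print(o['clock'],o['tool_pos'],o['ft_force'],w2h(o['tool_pos']),o['width'],o['wrist_torque'])
for n in('side',):
    d=save(n,n+'_j.png');cv2.imwrite(f'pics/j_{n}.png',cv2.resize(d['image'][130:280,160:320,::-1],None,fx=5,fy=5,interpolation=2)[:600])
```

```text
14.1 [0.58054348 0.19950366 0.0782736 ] [-5.60190026  1.40558504  8.04472023] [ 35.02012503 164.32574654] 0.34496663728705906 [ 0.43554159 -0.49742923 -0.06288885]
```

View pics/j_side.png

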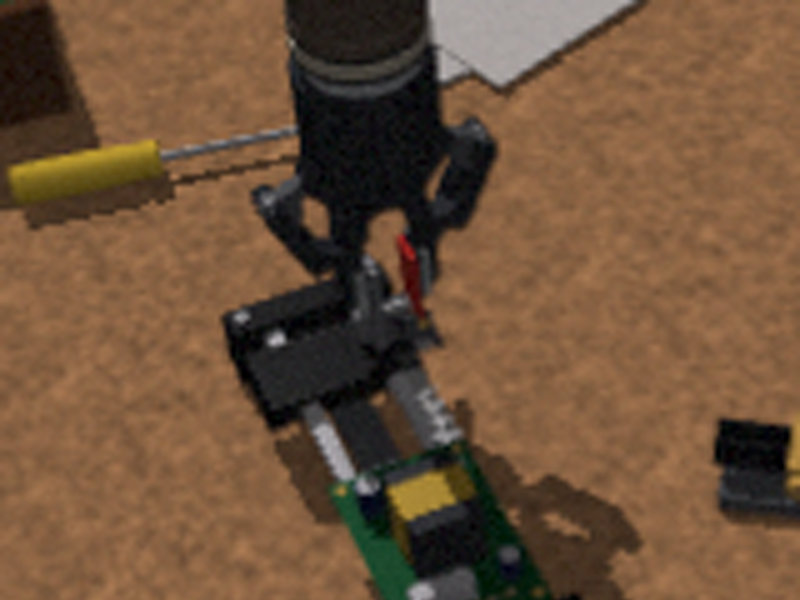

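The pair is squeezed (opening about 29 mm, nominal 31). Now I slide the jaw, first to just short of the board.

Emit:
{"name": "carry_out", "arguments": {"steps": [[[-0.05,0.3,-0.1,0,1],[-0.05,1,-0.1,0,1],[-0.05,2,-0.1,0,1],[-0.05,3,-0.1,0,1],[-0.05,4,-0.1,0,1],[-0.05,4.7,-0.1,0,1],[-0.05,5,-0.1,0,1],[-0.05,5,-0.1,0,1]]]}}

```text
clock: 15.15
tool_pos: [0.5886, 0.1492, 0.0783]
orientation: [0.997, 0.08, 0.001, -0.0]
ft_force: [-1.8, 2.1, 5.9]
width: 0.337
```

Run:
```python
from h import *
o=robot.get_obs();print(o['clock'],o['tool_pos'],o['ft_force'],w2h(o['tool_pos']),o['width'],o['wrist_torque'])
for n in('side',):
    d=save(n,n+'_k.png');cv2.imwrite(f'pics/k_{n}.png',cv2.resize(d['image'][150:300,170:330,::-1],None,fx=5,fy=5,interpolation=2)[:600])
```

```text
15.15 [0.58859578 0.14924671 0.0782736 ] [-1.84628963  2.05718819  5.94513521] [ 34.9781147  113.42781884] 0.33748774151375516 [ 0.70162946 -0.9942989  -0.01958307]
```

View pics/k_side.png

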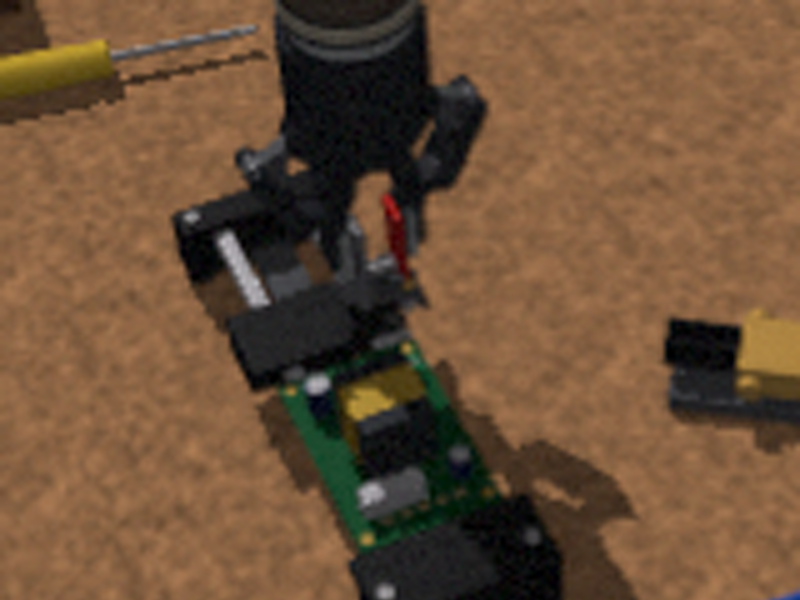

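The jaw slides freely and its lip is about to pass over the board's end. Slower now.

Emit:
{"name": "carry_out", "arguments": {"steps": [[[0,0.4,0,0,1],[0,0.8,0,0,1],[0,1.2,0,0,1],[0,1.5,0,0,1],[0,1.8,0,0,1],[0,2.1,0,0,1],[0,2.4,0,0,1],[0,2.7,0,0,1],[0,2.7,0,0,1]]]}}

```text
clock: 16.32
tool_pos: [0.5927, 0.1236, 0.0783]
orientation: [0.997, 0.079, 0.001, -0.001]
ft_force: [-2.4, 5.1, 5.2]
width: 0.344
```

Run:
```python
from h import *
o=robot.get_obs();print(o['clock'],o['tool_pos'],o['ft_force'],w2h(o['tool_pos']),o['width'],o['wrist_torque'])
for n in('side',):
    d=save(n,n+'_l.png');cv2.imwrite(f'pics/l_{n}.png',cv2.resize(d['image'][180:300,180:310,::-1],None,fx=5,fy=5,interpolation=2)[:600])
```

```text
16.325 [0.59272579 0.12355302 0.07829102] [-2.44111192  5.14312902  5.2429479 ] [34.96977438 87.4043226 ] 0.3439701561049586 [ 1.04341824 -0.99382417 -0.0312072 ]
```

View pics/l_side.png

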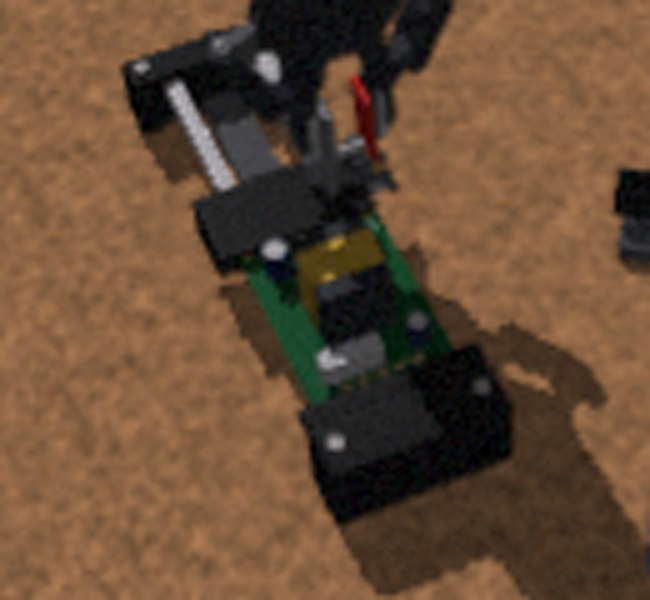

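Emit:
{"name": "carry_out", "arguments": {"steps": [[[0,0.15,0,0,1],[0,0.3,0,0,1],[0,0.45,0,0,1],[0,0.6,0,0,1],[0,0.7,0,0,1],[0,0.7,0,0,1]]]}}

```text
clock: 17.12
tool_pos: [0.5938, 0.1171, 0.0783]
orientation: [0.997, 0.079, 0.001, -0.001]
ft_force: [-2.2, 7.0, 6.0]
width: 0.339
```

Run:
```python
from h import *
o=robot.get_obs();print(o['clock'],o['ft_force'],w2h(o['tool_pos']),o['width'],o['wrist_torque'])
```

```text
17.125 [-2.24327887  6.99374899  6.0242145 ] [34.96449159 80.89589521] 0.33871456148005 [ 1.1477008  -0.97519111 -0.01748041]
```

Emit:
{"name": "carry_out", "arguments": {"steps": [[[0,0.1,0,0,1],[0,0.2,0,0,1],[0,0.2,0,0,1]]]}}

```text
clock: 17.5
tool_pos: [0.5938, 0.1171, 0.0783]
orientation: [0.997, 0.079, 0.001, -0.003]
ft_force: [-3.3, 11.9, 5.6]
width: 0.341
```

Run:
```python
from h import *
o=robot.get_obs();print(o['clock'],o['ft_force'],w2h(o['tool_pos']),o['width'],o['wrist_torque'])
```

```text
17.5 [-3.29230397 11.91387339  5.58050915] [34.96146621 80.8435138 ] 0.34083015694094076 [ 1.7439746  -0.90807909 -0.11407312]
```

Run:
```python
from h import *
d=save('side','side_m.png');cv2.imwrite(f'pics/m_side.png',cv2.resize(d['image'][180:300,180:310,::-1],None,fx=6,fy=6,interpolation=2)[:600])
P=cloud(d);im=d['image'].astype(int)
mm=np.zeros(im.shape[:2],bool);w=P
for z0,z1,n in((.078,.095,'trafo top'),):
    g=(abs(P[...,0]-.57)<.06)&(abs(P[...,1]-.03)<.06)&(P[...,2]>z0)&(P[...,2]<z1)&(im[...,0]>im[...,2]*1.6)
    h=np.array([w2h(p) for p in P[g]]);print(n,len(h),h.min(0),h.max(0),np.median(h,0))
# same for the earlier placement image
```

```text
trafo top 136 [-20.0594034  -22.14949793] [21.24283237 16.93640668] [-0.44305208  1.59256035]
```

View pics/m_side.png

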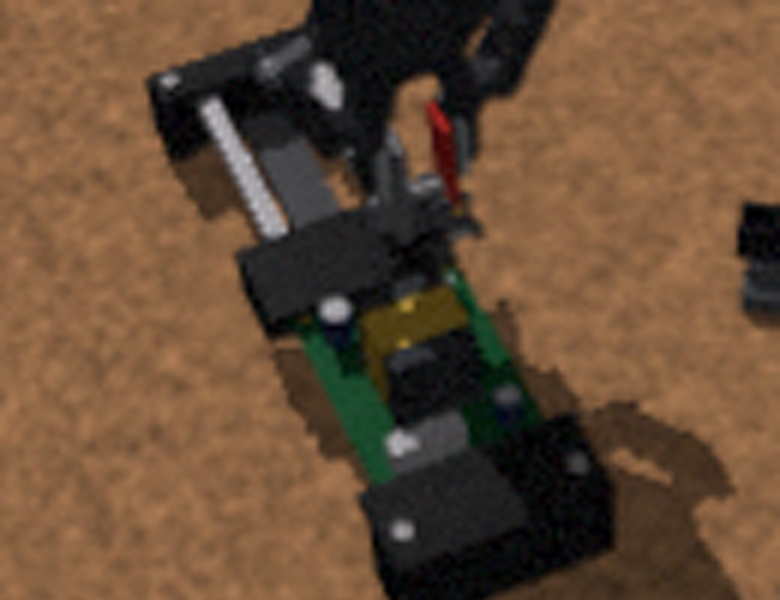

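Emit:
{"name": "carry_out", "arguments": {"steps": [[[0,0.1,0,0,1],[0,0.2,0,0,1],[0,0.2,0,0,1]]]}}

```text
clock: 17.92
tool_pos: [0.5938, 0.117, 0.0783]
orientation: [0.997, 0.079, 0.001, -0.004]
ft_force: [-3.0, 17.3, 6.0]
width: 0.343
```

Run:
```python
from h import *
o=robot.get_obs();print(o['clock'],o['ft_force'],w2h(o['tool_pos']),o['width'],o['wrist_torque'])
```

```text
17.925 [-2.97433194 17.26380282  5.98207198] [34.97264565 80.77770158] 0.34336392986292064 [ 2.42104564 -0.84054311 -0.12349091]
```

Run:
```python
from h import *
d=robot.read_camera('side')
f=lambda x,y:[(y+.5)/6-.5+180,(x+.5)/6-.5+180]
for p in((262,318),(362,492),(238,255)): print(w2h(atz(d,f(*p),.053)))
g=cv2.cvtColor(d['image'],cv2.COLOR_RGB2GRAY).astype(np.float32)
for xs in(-44,-38,-32):
    ys=np.arange(-70,120,1.);W=np.array([[*h2w(xs,y),.053] for y in ys]);pr=proj(d,W)
    v=cv2.remap(g,pr[:,1].astype(np.float32),pr[:,0].astype(np.float32),1)[:,0];gr=np.gradient(np.convolve(v,np.ones(3)/3,'same'))
    print(xs,[(int(y),round(float(a),1)) for y,a in zip(ys,gr) if abs(a)>7])
```

```text
[-52.88731378  54.53655168]
[-47.94771261 -50.42049285]
[-49.89163261  92.99554605]
-44 [(-70, 12.9), (32, 9.2), (33, 7.8), (38, -8.1), (39, -9.2), (40, -9.5), (41, -9.0), (42, -8.3), (43, -7.5), (94, 8.7), (95, 9.8), (96, 10.1), (97, 9.0), (118, -18.9), (119, -33.5)]
-38 [(-70, 16.4), (118, -13.2), (119, -22.0)]
-32 [(-70, 11.8), (93, 11.3), (94, 16.7), (95, 18.2), (96, 16.3), (97, 13.8), (98, 13.1), (99, 12.9), (100, 10.5), (118, -28.3), (119, -57.3)]
```

The jaw is hard against the board: no movement between 12 N and 17 N. Its rear edge measures 95.5 mm (expected 96) and the transformer centre is near 0. I'll ease the push a little and let go.

Emit:
{"name": "carry_out", "arguments": {"steps": [[[0,-0.2,0,0,1],[0,-0.2,0,0,0.2],[0,-0.2,0,0,-0.4],[0,-0.2,0,0,-1],[0,-0.2,0,0,-1],[0,-0.2,0,0,-1],[0,-0.2,0,0,-1]]]}}

```text
clock: 18.85
tool_pos: [0.5926, 0.1131, 0.0771]
orientation: [0.997, 0.08, -0.001, 0.0]
ft_force: [0.0, 0.2, 0.3]
width: 0.997
```

Run:
```python
from h import *
o=robot.get_obs();print(o['clock'],o['ft_force'],w2h(o['tool_pos']),o['width'],o['tool_pos'])
d=save('side','side_n.png');cv2.imwrite(f'pics/n_side.png',cv2.resize(d['image'][180:300,180:310,::-1],None,fx=6,fy=6,interpolation=2)[:600])
```

```text
18.85 [0.02234457 0.23800103 0.32679349] [33.13697886 77.07281145] 0.9973164570244358 [0.59255923 0.11306152 0.07711521]
```

View pics/n_side.png

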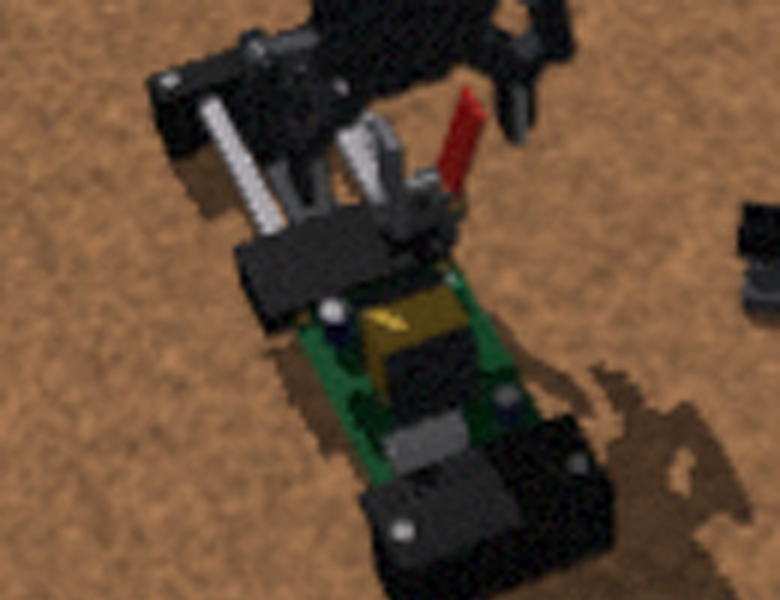

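The paddle now leans clearly outward (crop 465,100 top), which is the rest position, and the jaw has barely shifted. Retreating straight up, then away.

Emit:
{"name": "carry_out", "arguments": {"steps": [[[0.1,0,-1,0,-1],[0.1,0,-3,0,-1],[0.1,0,-6,0,-1],[0.1,0,-10,0,-1],[0.1,0,-14,0,-1],[-4,0,-16,0,-1],[-10,0,-16,0,-1],[-16,0,-16,0,-1],[-22,0,-16,0,-1],[-22,0,-16,0,-1],[-22,0,-16,0,-1]]]}}

```text
clock: 20.27
tool_pos: [0.3773, 0.0785, 0.2392]
orientation: [0.997, 0.08, 0.002, -0.0]
ft_force: [0.1, -1.0, -0.2]
width: 1.002
```

Run:
```python
from h import *
o=robot.get_obs();print(o['clock'],o['ft_force'],w2h(o['tool_pos']),o['tool_pos'])
for n in('side','top'):
    d=save(n,n+'_o.png');cv2.imwrite(f'pics/o_{n}.png',cv2.resize(d['image'][160:300,170:330,::-1],None,fx=4.2,fy=4.2,interpolation=2)[:600])
    P=cloud(d);im=d['image'].astype(int);g=cv2.cvtColor(d['image'],cv2.COLOR_RGB2GRAY).astype(np.float32)
    m=(P[...,2]>.078)&(P[...,2]<.095)&(im[...,0]>im[...,2]*1.6)&(abs(P[...,0]-.57)<.06)&(abs(P[...,1]-.03)<.05)
    h=np.array([w2h(p) for p in P[m]]);print(n,'trafo',len(h),h.mean(0) if len(h) else 0)
    m=(im[...,0]>90)&(im[...,1]<50)&(im[...,2]<50)&(abs(P[...,0]-.6)<.08)&(abs(P[...,1]-.1)<.1);h=np.array([w2h(p) for p in P[m]]);
    if len(h):print('paddle',h.min(0),h.max(0),np.median(h,0))
    for xs in(-44,-38,-32):
        ys=np.arange(-70,120,.5);W=np.array([[*h2w(xs,y),.053] for y in ys]);pr=proj(d,W)
        v=cv2.remap(g,pr[:,1].astype(np.float32),pr[:,0].astype(np.float32),1)[:,0];v=np.convolve(v,np.ones(5)/5,'same');gr=np.gradient(v)
        s=(ys>85)&(ys<110);s2=(ys>30)&(ys<65);print(xs,'rear edge',ys[s][np.argmax(gr[s])],'lip',ys[s2][np.argmin(gr[s2])])
    for q in('driver','keyer_center','bluebox'):
        print(q,[ (k['conf'],k['centre']) for k in robot.mark_of(q,n)[:1]])
```

```text
20.275 [ 0.10745906 -0.98342915 -0.15893015] [-184.91679071   77.23695443] [0.377254   0.07854874 0.23920189]
side trafo 128 [-0.35637525  1.8649277 ]
paddle [48.03006188 73.74060574] [64.13601376 92.54823891] [55.96396094 83.29783691]
-44 rear edge 100.5 lip 43.5
-38 rear edge 100.0 lip 40.0
-32 rear edge 99.0 lip 38.0
driver [(0.59, [165.0, 191.5])]
keyer_center [(0.69, [226.3, 323.2])]
bluebox [(0.95, [320.2, 358.4])]
top trafo 180 [0.82151622 2.00804739]
paddle [47.87513389 74.76855079] [64.54778759 90.68992593] [56.38911752 82.5410237 ]
-44 rear edge 100.5 lip 54.0
-38 rear edge 100.0 lip 56.5
-32 rear edge 99.5 lip 44.0
driver [(0.6, [259.2, 133.1])]
keyer_center [(0.69, [148.8, 270.3])]
bluebox [(0.71, [163.0, 376.2])]
```

View pics/o_top.png

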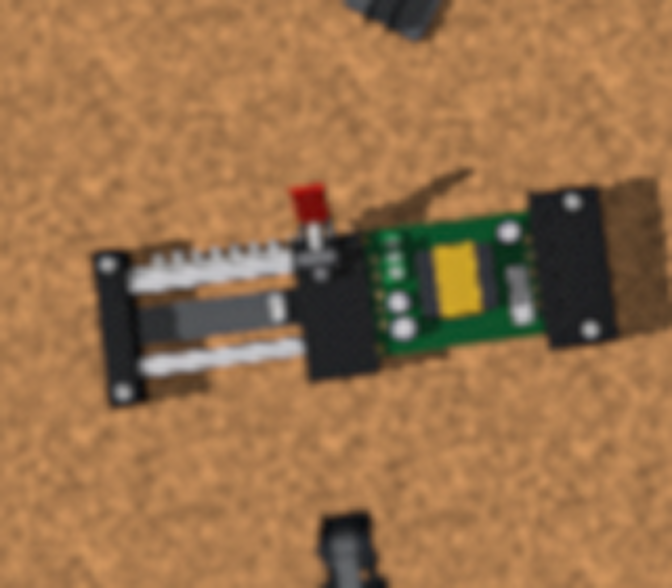

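View pics/o_side.png

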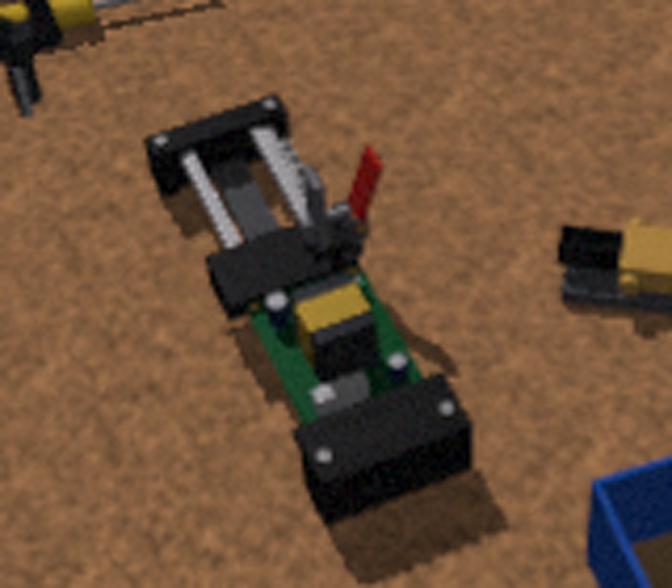

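Run:
```python
from h import *
a=cv2.imread('pics/top0.png').astype(int);b=cv2.imread('pics/top_o.png').astype(int)
for n,(r0,r1,c0,c1) in dict(driver=(220,300,120,142),keyer=(130,170,248,290),box=(120,192,332,430)).items():
    print(n,abs(a-b)[r0:r1,c0:c1].mean())
print(robot.close_job())
```

```text
driver 5.359280303030303
keyer 5.2954365079365076
box 4.729733560090703
the job is handed in; nothing more can be done
None
```

The board is clamped in the holder, and I handed the job in at about 20 s of the 45 s.

**What I did:** I gripped the board by its transformer and laid it flat, centred across the rails to about 1 mm. I then squeezed the lever and slid the jaw in until the board stopped it. It did not move when the push rose from 12 N to 17 N, so I eased off, let go and backed the arm clear.

**Last checks:**
- **Jaw:** its rear edge measured 99–100.5 mm in both views, against 98 mm expected at the 0.012 notch (110 mm at the next one out).
- **Lever:** the red paddle leans fully outward again, so the pawl appears to have clicked in.
- **Board:** about 99 mm of it shows between the lips, which means both ends sit in the grooves. The transformer faces up.
- **Bystanders:** the screwdriver, Morse paddle and blue box regions changed only at image-noise level.

**What disagreed:**
- **Jaw and board readings:** these come out about 2 mm further out than nominal. That is within the calibration error and the play.
- **Lever at the start:** the paddle stood more upright and the jaw measured about 93–94 mm open. The pawl was probably riding between notches rather than latched then.
- **Final-picture fit:** the automatic fit of the jaw's front lip edge was scattered (38–56 mm), so I ignored it.

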